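# Shut the sugar jar

### The arm

A 6-joint arm with a two-finger parallel gripper is mounted at the origin on a cart in front of the work surface, level with it; the furniture and walls round the work are solid. World frame = base frame: x ahead of the robot, y to its left, z up, the work surface at z = 0. Lengths are in mm, angles in rad, forces in N, time in s.
With the tool pointing down it reaches from about 350 to 950 mm from the base axis. Payload 17.4 kg.
Tool frame: the origin (TCP) lies midway between the tips of the shut fingers; the grasp point (between the pads) lies 19 mm behind it; z points along the fingers, y is the line along which they close (so a half turn about z gives the same grasp; the last joint's range is limited). The gripper opens to 93 mm and grips with 3 to 60 N. Pads are 15 mm wide; open, the fingers measure 128 mm over their backs; the gripper's body (75 mm by 188 mm) begins 65 mm behind the grasp point.
Start: joints at [-1.235, 0.116, 1.442, -0, 1.584, -0.038], TCP at [246.471, -628.398, 218.646] pointing down, gripper open.
Joint ranges: [-2.83, 2.83], [-0.83, 2.19], [0.07, 2.5], [-1.14, 4.28], [0.01, 3], [-2.97, 2.97]. Speed limits (rad/s): [1.89, 1.89, 2.22, 3.14, 3.14, 3.14].

### API

Orientations are given as a unit quaternion [w, x, y, z].
In Python, from cell import env, get_image, get_state gives the robot as it stands (env), with the cameras as plain functions and the readings as plain functions.
- The arm moves only by the shell command python3 inch.py FILE, which reads ROWS from the file FILE. ROWS is a JSON list that holds a single list of rows (three levels of brackets), with 1 to 12 rows, each of 7 numbers: the opening from 0.0 (shut) to 1.0 (fully open), then dx, dy, dz in fractions of the full range, 1 being 600 mm, then a rotation vector rx, ry, rz in fractions of the full range, 1 being 360 degrees; each row shifts and turns the commanded pose from where the row before left it, along the tool's axes as they then stand; what a row does not reach is not made up. A row lasts 1/10 s, in which the tool goes at most 50 mm and 0.15 rad, less where a joint would pass 70% of its speed; a pose out of reach is approached as far as the arm can. The fingers move at their own pace and stop on an object; the grip force is fixed at half the most. Time passes only in rows, so rows that do not move let the fingers close. It prints the time, the measured TCP pose, the force, the opening and the grip force at its end. Input that does not fit is refused with a message, and nothing moves.
- get_state(): the state, without advancing time (a new reading comes with each control period).
- get_image(name): name is "side" or "top"; returns a dict with "color" (480x640x3 uint8, red, green, blue), "camera_matrix" (3x3 intrinsics, pixels), "position" and "attitude" of the camera in the world. Camera axes: x right, y down, z forward; pixel columns grow to the right and rows downward; lengths in mm; the calibration is good to about 2 mm. A picture is of the moment at which its call begins. There is no depth.
- env.finish_job(): hands the job in; it is judged then, once.
The state is a dict: "t": time; "q": joint angles; "joint_velocities": joint speeds; "tau": joint torques, N m; "tcp_pos": TCP position; "orientation": TCP orientation; "contact_force": force on the tool from outside, world axes, zero at the start; "wrist_torque": the same for the moment, N m; "width": opening from 0.0 (shut) to 1.0 (fully open); "grip_force": force on a finger pad.
Only numpy, scipy, OpenCV 4.12 (cv2) and the standard library are available. Lean on these libraries where they do the work, as an engineer would, in place of code of your own. Each camera call takes 0.05 s, during which the arm holds its last target. There are 200 camera calls.

### The job

The glass jar of sugar cubes has been left open. Flip its lid over so that it lies shut on the jar, then push the steel clip on the lid's front edge down and in until it lies flat against the front of the jar. Do it all by pushing: leave the jar standing where it is, do not lift or knock it, and leave the other things alone.

Things in the scene. Friction and masses are not known exactly. Their poses are not given: they have to be found in the camera images.
- sugar_jar: Loose square glass jar with steel rim, full of white sugar cubes, about 1.2 kg with lid. Glass 104 mm front to back (own x), 124 mm across (own y), 100 mm high; rim band 3 mm more each side. Origin: centre of its underside, z up; own -x is its front (clip side), +x its back (hinge side); it may stand turned. A level push over about 4 N may slide it.
- jar_lid (a joint): Lid angle, rad: 0 shut on the rim, 1.57 upright; starts leaning back past upright, stop at 2.10. Hinge axis: along the jar's y at jar x = +54 mm, z = 105 mm. Slightly stiff (0.07 N m): stays where left near upright, falls shut by itself once it leans about 35 to 40 degrees past upright to the front. About 1 N at its edge moves it.
- lid_edge (a point): Middle of the free edge of the bamboo lid, 108 mm from the hinge axis. Lid 108 x 128 x 13 mm, top at 115 mm height when shut; rubber seal below. Axes turn with the lid, as the jar's when shut: -x from hinge to free edge, z out of the upper face.
- lid_hinge (a point): Point on the lid's hinge axis, at the middle of the lid's width. Turns with the lid.
- jar_clip (a joint): Clip angle against the lid, rad: 0 straight out from the lid's front edge, in the lid's plane; grows towards the lid's under side; 1.57 (stop) square to the lid, so with the lid shut it hangs flat against the jar's front. Starts within -0.1 to 0.25. Turns stiffly (0.06 N m: about 2.5 N at 25 mm from its axis), stays where left, no spring.
- clip_tip (a point): Middle of the clip's outer edge. The clip is a dark steel plate, 52 mm wide along the jar's y, reaching 34 mm from its axis, 3.5 mm thick, with a rolled outer edge 6 mm thick. A catch on its inner side, 24 mm from the axis, hooks under a lip on the jar's front (59.5 mm from the jar's centre, 90 to 94 mm high); so the lid has to come down first, with the clip standing out.
- clip_hinge (a point): Point on the clip's axis, in the middle of its width: 8 mm beyond the lid's free edge. With the lid shut it is 62 mm in front of the jar's centre at 108 mm height.
- bitters: Small brown bitters bottle, loose, 47 mm across, 121 mm high; stands close beside the jar, on one side of it. To be left alone. Origin: centre of its underside, z up.
- jigger: Brass jigger, loose, 45 mm across, 91 mm high; stands close beside the jar, on the other side. To be left alone. Origin: centre of its underside, z up.
- shot_glass: Shot glass, loose, 48 mm across, 58 mm high; stands off to the side. To be left alone. Origin: centre of its underside, z up.
- salt_flakes: Yellow-labelled salt jar, loose, 65 mm across, 59 mm high; stands off to the side. To be left alone. Origin: centre of its underside, z up.
- nutmeg_tin: Round grey tin, loose, 57 mm across, 39 mm high; stands off to the side. To be left alone. Origin: centre of its underside, z up.

How it is judged:
By the outcome, as a careful person would: the job done as asked, in the order asked, and still so for the second after the job is handed in, with the robot touching nothing.
It also fails if it takes over 48 s, if anything falls off the work surface, if the arm or the gripper's body presses on something with over 40 N, if the wrist force passes 120 N, or if a joint passes its speed limit or range.

## Working session

There is one attempt and no reset: what is moved stays moved. The work goes in short steps, Python scripts to look and compute and a shell command to move; the robot and the scene stay as the last step left them, time stands still between calls to the robot, and variables do not carry over. Pictures are saved under pics/ and viewed, at most 12 in all, crops included, and the job is handed in when it is done.

```bash
mkdir -p pics; ls; python3 - <<'E'
from cell import env, get_image, get_state
import cv2
for n in("side","top"):
    d=get_image(n);cv2.imwrite(f"pics/{n}0.png",d["color"][:,:,::-1]);print(n,d["camera_matrix"],d["position"],d["attitude"])
s=get_state();print(s["t"],s["tcp_pos"],s["orientation"])
E
```

```text
cell.py
inch.py
pics
side [[595.16043559   0.         317.62733804]
 [  0.         595.16043559 242.04686898]
 [  0.           0.           1.        ]] [-180.15241892 1116.95842111  792.14507289] [ 0.14758592 -0.22060506  0.82596351 -0.49732894]
top [[489.25768892   0.         323.03241402]
 [  0.         489.25768892 238.9738066 ]
 [  0.           0.           1.        ]] [ 459.78758635   -8.31691704 1120.41777301] [-0.01670956  0.70883624 -0.70501842  0.01486628]
0.1 [ 246.41884317 -628.23665521  217.97739886] [-5.05563917e-04  9.82583394e-01  1.85821451e-01 -7.72393931e-05]
```

View pics/side0.png

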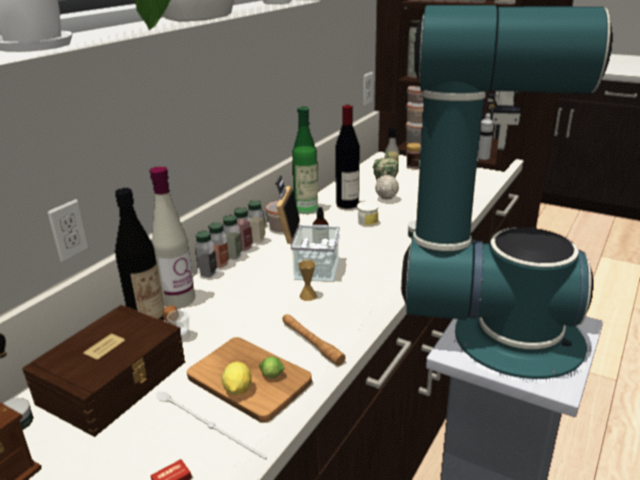

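View pics/top0.png

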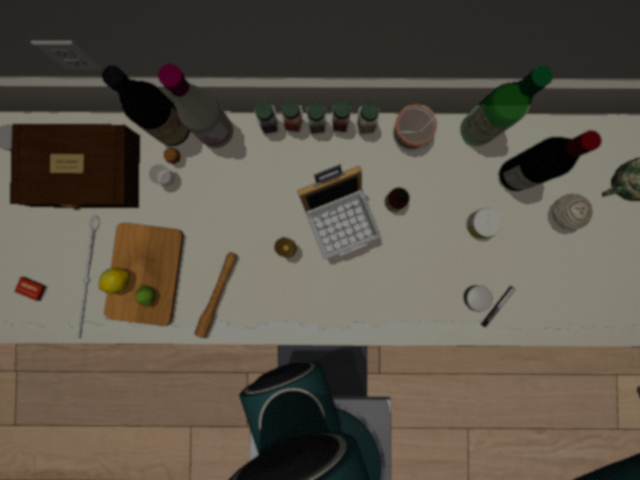

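The side view shows the jar at about (316,250) with its lid leaning back at (290,215). The jigger is at (307,285), with the bitters behind. The top view shows the jar at (345,225), the lid at (332,190) with the clip at (328,173), the jigger at (286,247) and the bitters at (398,199). I'll zoom in next.

```bash
python3 - <<'E'
import cv2,numpy as np
a=cv2.imread("pics/top0.png")[155:275,260:420];a=cv2.resize(a,None,fx=5,fy=5,interpolation=2)
cv2.imwrite("pics/topc.png",cv2.convertScaleAbs(a,alpha=1.5))
b=cv2.imread("pics/side0.png")[170:305,250:400];cv2.imwrite("pics/sidec.png",cv2.resize(b,None,fx=4.4,fy=4.4,interpolation=2))
E
```

```text
(no output)
```

View pics/topc.png

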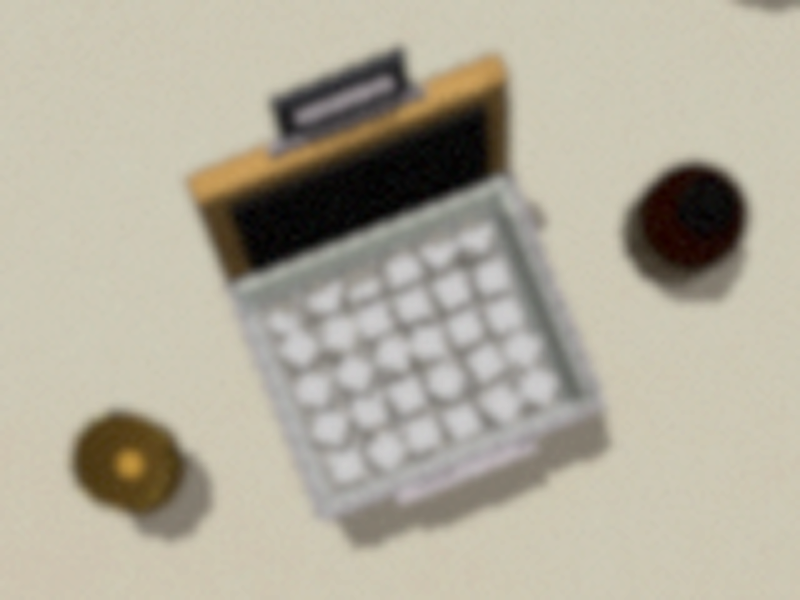

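View pics/sidec.png

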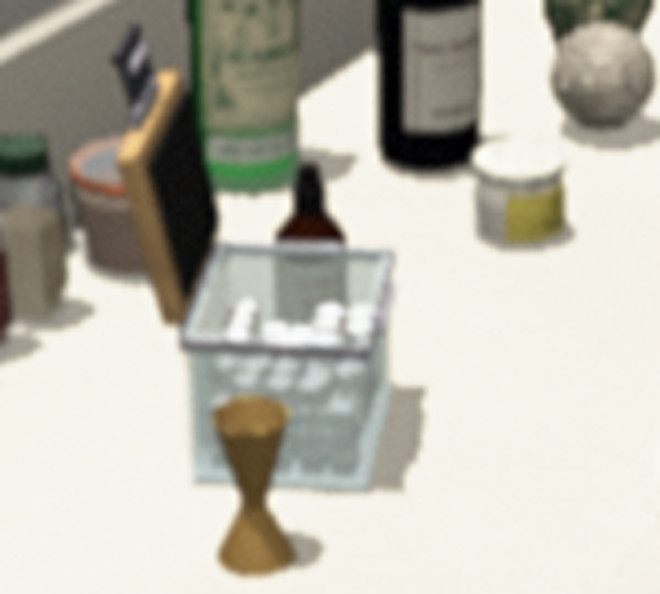

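The top crop shows the rim corners at crop pixels (322,513), (603,403), (507,180) and (232,288). The lid's free edge runs from (190,182) to (505,57), the clip's outer edge from (272,97) to (403,48), the jigger's top is at (127,462) and the bitters' cap at (712,208). The side crop shows the lid a bit past upright, with the clip continuing its plane upward at about (130,35).

```bash
cat > h.py <<'E'
from cell import env, get_image, get_state
import numpy as np
from scipy.spatial.transform import Rotation as R
K={"side":(np.array([[595.16,0,317.63],[0,595.16,242.05],[0,0,1]]),np.array([-180.152,1116.958,792.145]),[.14758592,-.22060506,.82596351,-.49732894]),
"top":(np.array([[489.258,0,323.032],[0,489.258,238.974],[0,0,1]]),np.array([459.788,-8.317,1120.418]),[-.01670956,.70883624,-.70501842,.01486628])}
def ray(n,p):
    k,c,q=K[n];return c,R.from_quat(q,scalar_first=True).apply(np.linalg.solve(k,[*p,1]))
def onz(n,p,z):
    c,d=ray(n,p);return c+d*(z-c[2])/d[2]
def onplane(n,p,o,nn):
    c,d=ray(n,p);return c+d*((o-c)@nn)/(d@nn)
def top(x,y): return (260+x/5-.4,155+y/5-.4)
def side(x,y): return (250+x/4.4-.4,170+y/4.4-.4)
E
python3 - <<'E'
from h import *
FL,FR,BR,BL=[onz("top",top(*p),100) for p in((322,513),(603,403),(507,180),(232,288))]
print(FL,FR,BR,BL,*[np.linalg.norm(v) for v in(FL-FR,BL-BR,FL-BL,FR-BR)])
sFL,sBL=[onz("side",side(*p),100) for p in((377,352),(185,343))];print("side",sFL,sBL)
print("sideR",[onz("side",side(*p),100) for p in((393,252),(222,242))])
o=(FL+FR+BR+BL)/4
ex=(BL+BR-FL-FR);ex/=np.linalg.norm(ex);ey=(FL-FR+BL-BR);ey/=np.linalg.norm(ey)
yaw=[np.arctan2(ex[1],ex[0]),np.arctan2(-ey[0],ey[1])];print(o,yaw)
y=np.mean(yaw);ex=np.array([np.cos(y),np.sin(y),0]);ey=np.array([-ex[1],ex[0],0])
for nm,v,p in(("lid","top",top(347,120)),("clip","top",top(337,72)),("clipside","side",side(128,33)),("lidside","side",side(150,112))):
    P=onplane(v,p,o,ey);r=P-o;X=r@ex;Z=P[2];print(nm,P,X,Z,"ang from hinge",np.arctan2(Z-105,54-X),np.hypot(Z-105,54-X))
print("jig",onz("top",top(127,462),91),"bit",onz("top",top(712,208),121))
E
```

```text
[467.367462    -7.75686234 100.        ] [ 513.90685911 -124.84543836  100.        ] [607.32742081 -84.58049892 100.        ] [561.28505659  30.42234067 100.        ] 125.99861156796342 123.87716664927034 101.38129075309635 101.72839670937937
side [455.37982523  -2.81167006 100.        ] [556.01341068  38.90085734 100.        ]
sideR [array([ 508.88305164, -118.01658731,  100.        ]), array([607.34017611, -81.51487914, 100.        ])]
[537.47169963 -46.69011474 100.        ] [np.float64(0.39654810213773695), np.float64(0.37955958408768664)]
lid [611.83115199 -16.29332847 221.14296432] 80.33238930616334 221.14296431556227 ang from hinge 1.7937510234479253 119.09064987049703
clip [621.59398015 -12.30246259 264.06916348] 90.87941846691544 264.06916348152765 ang from hinge 1.7986164788077976 163.28836540663525
clipside [619.62132743 -13.108847   257.07212518] 88.74831204761404 257.0721251831079 ang from hinge 1.7954385586774648 155.99159095241384
lidside [610.22860965 -16.94841851 209.34891335] 78.6011224506729 209.3489133477865 ang from hinge 1.802326780551462 107.20965881251958
jig [488.44441394  74.45727708  91.        ] bit [ 593.16632777 -167.14730748  121.        ]
```

Units first: shifts go in shares of 600 mm and turns go in shares of 360 degrees. So -45 mm / 600 = -0.075, -40 mm / 600 = -0.0667, -0.014 rad / 6.2832 = -0.0022.

```bash
echo '[[[0,0,0,-0.075,0,0,0],[0,0.0167,-0.0117,-0.0667,0,0,0],[0,0.0417,-0.03,0,0,0,-0.0022],[0,0.0667,-0.0483,0,0,0,0],[0,0.0667,-0.0483,0,0,0,0],[0,0.0667,-0.0483,0,0,0,0],[0,0.0667,-0.0483,0,0,0,0],[0,0.0667,-0.0483,0,0,0,0],[0,0.0667,-0.0483,0,0,0,0],[0,0.0667,-0.0483,0,0,0,0],[0,0.0667,-0.0483,0,0,0,0],[0,0.0667,-0.0483,0,0,0,0]]]' > mv.in && python3 inch.py mv.in
cat >> h.py <<'E'
O=np.array([534,-44,0.]);YAW=.388
J=R.from_euler("z",YAW)
def where():
    s=get_state();p=s["tcp_pos"];r=R.from_quat(s["orientation"],scalar_first=True)
    print("t",round(s["t"],2),"local",J.inv().apply(p-O).round(1),"z",p[2].round(1),"tool axes local",J.inv().apply(r.as_matrix().T).round(3).tolist(),"F",J.inv().apply(s["contact_force"]).round(2))
    return s
def go(lx,ly,z):
    s=get_state();r=R.from_quat(s["orientation"],scalar_first=True)
    print("tool delta",r.inv().apply(O+J.apply([lx,ly,z])-s["tcp_pos"]).round(1))
E
python3 -c "
from h import *
where();go(122,0,300)"
```

```text
t: 1.3
tcp_pos: [505.1, -212.6, 303.6]
orientation: [0.0, 0.981, 0.193, 0.0]
contact_force: [0.8, -0.7, 0.4]
width: 0.028
grip_force: 0.0
t 1.3 local [ -90.6 -145.1  303.6] z 303.6 tool axes local [[1.0, -0.0, 0.0], [-0.0, -1.0, 0.0], [0.0, -0.0, -1.0]] F [ 0.44 -0.95  0.35]
tool delta [ 212.5 -145.2    3.6]
```

Converted, 40 mm / 600 = 0.0667, 35 mm / 600 = 0.0583.

```bash
echo '[[[0,0.0667,-0.0467,0,0,0,0],[0,0.0667,-0.0467,0,0,0,0],[0,0.0667,-0.0467,0,0,0,0],[0,0.0667,-0.0467,0,0,0,0],[0,0.0583,-0.0417,0,0,0,0],[0,0.0167,-0.01,0,0,0,0],[0,0,0,0,0,0,0],[0,0,0,0,0,0,0]]]' > mv.in && python3 inch.py mv.in
python3 -c "
from h import *
where();go(122,0,195)
import cv2
for n,sl in(('side',(slice(100,305),slice(200,440))),):
    im=get_image(n)['color'][sl][:,:,::-1];cv2.imwrite('pics/'+n+'1.png',cv2.resize(im,None,fx=2.9,fy=2.9,interpolation=2))"
```

```text
t: 2.1
tcp_pos: [639.8, -5.4, 303.4]
orientation: [0.0, 0.981, 0.193, -0.0]
contact_force: [-0.0, -1.0, -0.4]
width: 0.005
grip_force: 0.0
t 2.1 local [112.6  -4.3 303.4] z 303.4 tool axes local [[1.0, -0.0, -0.001], [-0.0, -1.0, 0.0], [-0.001, -0.0, -1.0]] F [-0.39 -0.92 -0.38]
tool delta [  9.5  -4.3 108.4]
```

View pics/side1.png

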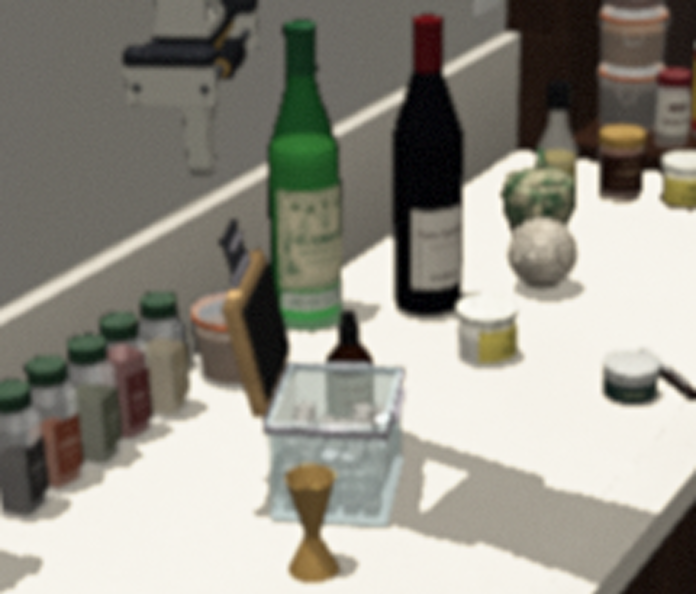

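The shut fingers at crop (200,165) sit behind and above the clip tip at (232,228), clear of it. I'll back off a little more, then go down.

Converted, 36 mm / 600 = 0.06, -15 mm / 600 = -0.025.

```bash
echo '[[[0,0.02,-0.0067,0,0,0,0],[0,0,0,0.06,0,0,0],[0,0,0,0.06,0,0,0],[0,0,0,0.06,0,0,0],[0,-0.025,0,0,0,0,0],[0,-0.0133,0,0,0,0,0],[0,-0.0133,0,0,0,0,0],[0,-0.0133,0,0,0,0,0],[0,0,0,0,0,0,0]]]' > mv.in && python3 inch.py mv.in
python3 -c "
from h import *
where()"
```

```text
t: 3.05
tcp_pos: [613.4, -11.6, 196.8]
orientation: [0.0, 0.981, 0.192, 0.001]
contact_force: [0.5, -0.0, 0.2]
width: 0.004
grip_force: 0.0
t 3.05 local [ 8.570e+01 -1.000e-01  1.968e+02] z 196.8 tool axes local [[1.0, -0.001, 0.001], [-0.001, -1.0, 0.001], [0.001, -0.001, -1.0]] F [ 0.49 -0.2   0.18]
```

Converted, -8 mm / 600 = -0.0133, -7 mm / 600 = -0.0117.

```bash
echo '[[[0,-0.0117,0,0.0033,0,0,0],[0,-0.0117,0,0.0033,0,0,0],[0,-0.0133,0,0,0,0,0],[0,-0.0133,0,0.0017,0,0,0],[0,-0.0133,0,0.0017,0,0,0],[0,-0.0133,0,0.0017,0,0,0],[0,-0.0133,0,0.005,0,0,0],[0,-0.0133,0,0.0067,0,0,0],[0,-0.0133,0,0.0067,0,0,0],[0,0,0,0,0,0,0]]]' > mv.in && python3 inch.py mv.in
python3 -c "
from h import *
where()
import cv2
for n,sl in(('side',(slice(170,305),slice(250,400))),):
    im=get_image(n)['color'][sl][:,:,::-1];cv2.imwrite('pics/'+n+'2.png',cv2.resize(im,None,fx=4.4,fy=4.4,interpolation=2))"
```

```text
t: 4.05
tcp_pos: [547.9, -38.0, 177.0]
orientation: [-0.0, 0.981, 0.192, -0.0]
contact_force: [-0.0, -0.2, -0.6]
width: 0.003
grip_force: 0.0
t 4.05 local [ 15.1   0.3 177. ] z 177.0 tool axes local [[1.0, -0.001, -0.001], [-0.001, -1.0, -0.0], [-0.001, 0.0, -1.0]] F [-0.11 -0.16 -0.55]
```

View pics/side2.png

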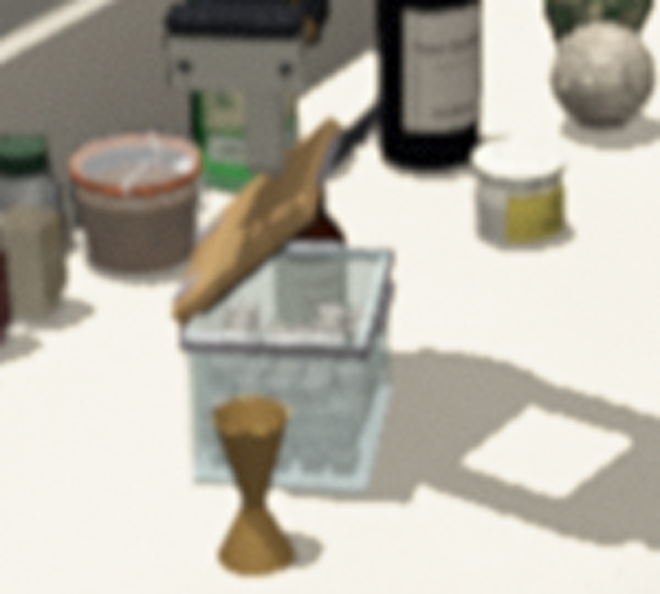

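The lid is now tipped forward (free edge at crop (335,130)), resting on the finger or about to fall, and the jar hasn't moved. I'll follow the arc down.

Converted, 11 mm / 600 = 0.0183, -10 mm / 600 = -0.0167.

```bash
echo '[[[0,-0.0167,0,0.01,0,0,0],[0,-0.0167,0,0.0133,0,0,0],[0,-0.0117,0,0.0167,0,0,0],[0,-0.01,0,0.0183,0,0,0],[0,-0.0067,0,0.0183,0,0,0],[0,-0.005,0,0.015,0,0,0],[0,0,0,0.0067,0,0,0],[0,0,0,0,0,0,0]]]' > mv.in && python3 inch.py mv.in
python3 -c "
from h import *
where()"
```

```text
t: 4.9
tcp_pos: [511.7, -52.7, 118.0]
orientation: [-0.0, 0.981, 0.193, -0.0]
contact_force: [-0.4, 0.3, -0.4]
width: 0.006
grip_force: 0.0
t 4.9 local [-23.9   0.3 118. ] z 118.0 tool axes local [[1.0, -0.0, -0.001], [-0.0, -1.0, -0.0], [-0.001, 0.0, -1.0]] F [-0.28  0.43 -0.38]
```

Converted, 1.5 mm / 600 = 0.0025.

```bash
echo '[[[0,0,0,0.0025,0,0,0],[0,0,0,0.0025,0,0,0],[0,0,0,0,0,0,0]]]' > mv.in && python3 inch.py mv.in; python3 -c "
from h import *
where()
import cv2
for n,sl in(('top',(slice(155,275),slice(260,420))),):
    im=get_image('top')['color'][sl][:,:,::-1];a=cv2.resize(im,None,fx=4,fy=4,interpolation=2)
    im=get_image('side')['color'][190:310,240:400][:,:,::-1];b=cv2.resize(im,None,fx=4,fy=4,interpolation=2)
    c=cv2.vconcat([a,b]);cv2.imwrite('pics/c3.png',cv2.resize(c,None,fx=.62,fy=.62))"
```

```text
t: 5.2
tcp_pos: [512.0, -52.7, 115.7]
orientation: [0.0, 0.981, 0.193, 0.0]
contact_force: [-0.0, 0.0, -1.0]
width: 0.004
grip_force: 0.0
t 5.2 local [-23.7   0.2 115.7] z 115.7 tool axes local [[1.0, -0.0, 0.0], [-0.0, -1.0, 0.0], [0.0, -0.0, -1.0]] F [ 0.01  0.02 -1.  ]
```

View pics/c3.png

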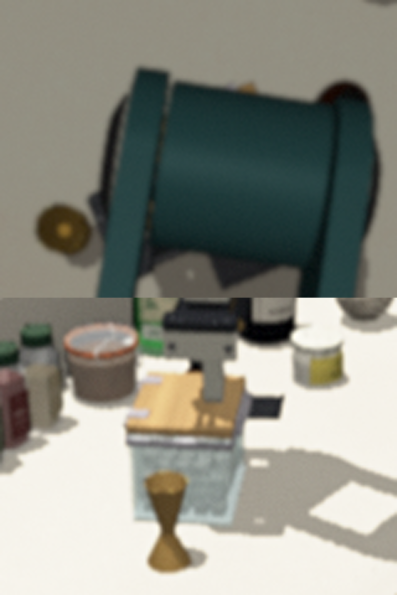

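The lid lies shut. The clip stands straight out level, at composite (265,405) with its outer edge from (283,398) to (279,416). I'll work out where the tip is while retreating and tilting.

Converted, -30 mm / 600 = -0.05, -25 mm / 600 = -0.0417, 0.12 rad / 6.2832 = 0.0191.

```bash
echo '[[[0,0,0,-0.05,0,0,0],[0,-0.0333,0,-0.0167,0,0.0191,0],[0,-0.0417,0,0,0,0.0191,0],[0,-0.0333,0,0,0,0.0175,0],[0,0,0,0,0,0,0],[0,0,0,0,0,0,0]]]' > mv.in && python3 inch.py mv.in
python3 - <<'E'
from h import *
import cv2
for p in((283,398),(279,416),(281,407)):
    px=(240+p[0]/.62/4,190+(p[1]/.62-480)/4);print(J.inv().apply(onz("side",px,108)-O).round(1))
where();go(-94,0,135)
im=get_image('side')['color'][200:280,280:400][:,:,::-1];cv2.imwrite('pics/s4.png',cv2.resize(im,None,fx=6,fy=6,interpolation=2))
E
```

```text
t: 5.9
tcp_pos: [452.1, -77.7, 148.6]
orientation: [-0.033, 0.966, 0.189, 0.171]
contact_force: [-0.1, -0.6, 0.7]
width: 0.005
grip_force: 0.0
[-94.6 -25.6 108. ]
[-94.5  15.6 108. ]
[-94.6  -4.8 108. ]
t 5.9 local [-88.6  -0.2 148.6] z 148.6 tool axes local [[0.939, -0.002, 0.343], [-0.002, -1.0, 0.001], [0.343, -0.002, -0.939]] F [-0.29 -0.49  0.73]
tool delta [-9.8 -0.2 10.9]
```

View pics/s4.png

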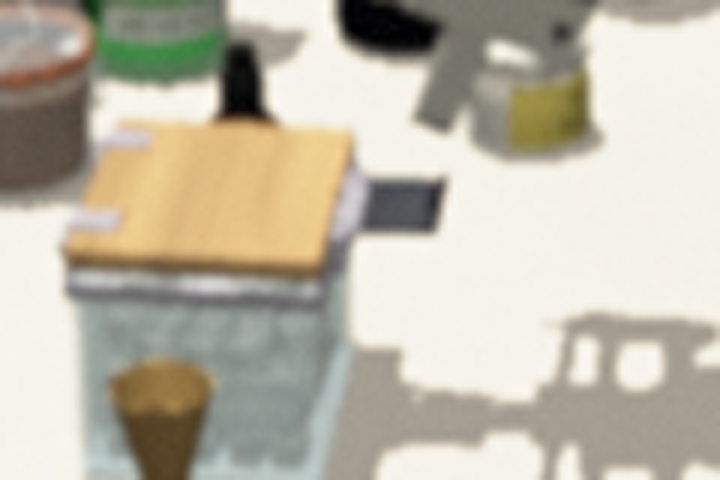

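The clip is level, with its outer edge from (442,180) to (432,232), which matches the jar frame. Next I'll press down.

Converted, 11 mm / 600 = 0.0183, -10 mm / 600 = -0.0167.

```bash
echo '[[[0,-0.0167,0,0.0183,0,0,0],[0,-0.0058,0,0.0157,0,0,0],[0,-0.0058,0,0.0157,0,0,0],[0,-0.0033,0,0.0083,0,0,0],[0,-0.0033,0,0.0083,0,0,0],[0,-0.0033,0,0.0092,0,0,0],[0,0,0,0,0,0,0]]]' > mv.in && python3 inch.py mv.in
python3 -c "
from h import *
where();go(-91.7,0,88.9)"
```

```text
t: 6.65
tcp_pos: [446.6, -79.3, 96.7]
orientation: [-0.034, 0.966, 0.19, 0.17]
contact_force: [-0.4, 0.7, 0.2]
width: 0.006
grip_force: 0.0
t 6.65 local [-94.3   0.4  96.7] z 96.7 tool axes local [[0.94, -0.0, 0.342], [-0.0, -1.0, -0.001], [0.342, 0.0, -0.94]] F [-0.13  0.86  0.17]
tool delta [-0.3  0.4  8.2]
```

Converted, 4 mm / 600 = 0.0067, 1.8 mm / 600 = 0.003.

```bash
echo '[[[0,0,0,0.0067,0,0,0],[0,0,0,0.0067,0,0,0],[0,0.0028,0,0.0063,0,0,0],[0,0.003,0,0.0065,0,0,0],[0,0.0047,0,0.0052,0,0,0],[0,0.0047,0,0.0053,0,0,0]]]' > mv.in && python3 inch.py mv.in
python3 - <<'E'
from h import *
import cv2
where();go(-71,0,77.4)
im=get_image('side')['color'][200:280,280:400][:,:,::-1];cv2.imwrite('pics/s5.png',cv2.resize(im,None,fx=6,fy=6,interpolation=2))
E
```

```text
t: 7.25
tcp_pos: [461.7, -73.2, 79.4]
orientation: [-0.034, 0.966, 0.19, 0.17]
contact_force: [-2.2, -1.4, 0.2]
width: 0.006
grip_force: 1.2
t 7.25 local [-77.9   0.3  79.4] z 79.4 tool axes local [[0.94, -0.0, 0.342], [-0.0, -1.0, -0.0], [0.342, 0.0, -0.94]] F [-2.6  -0.43  0.2 ]
tool delta [5.8 0.3 4.3]
```

View pics/s5.png

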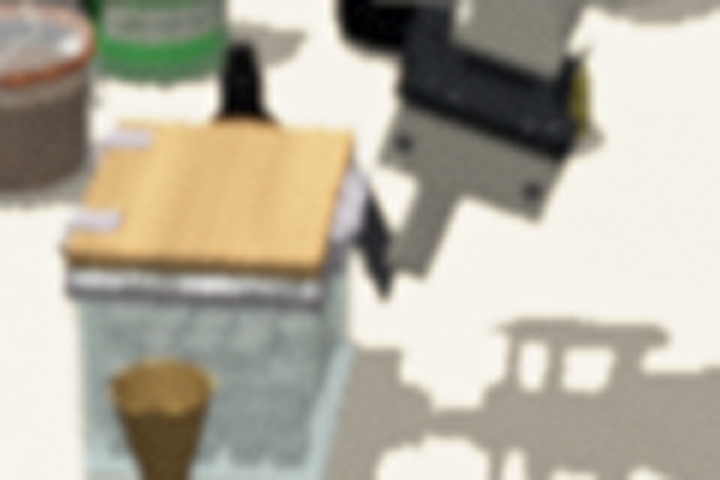

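The clip hangs at about 70°, its tip at (385,290), and the jar hasn't moved. I'll push in with small steps.

Converted, 1.6 mm / 600 = 0.0027, 1.4 mm / 600 = 0.0023.

```bash
echo '[[[0,0.0027,0,0.0023,0,0,0],[0,0.0027,0,0.0023,0,0,0]]]' > mv.in && python3 inch.py mv.in; python3 -c "
from h import *
where()"; echo '[[[0,0.0027,0,0.002,0,0,0]]]' > mv.in && python3 inch.py mv.in; python3 -c "
from h import *
where()"
```

```text
t: 7.5
tcp_pos: [465.4, -71.7, 78.2]
orientation: [-0.034, 0.966, 0.19, 0.171]
contact_force: [-1.9, -2.0, -1.1]
width: 0.008
grip_force: 1.2
t 7.5 local [-74.    0.3  78.2] z 78.2 tool axes local [[0.939, -0.0, 0.343], [-0.0, -1.0, -0.0], [0.343, 0.0, -0.939]] F [-2.55 -1.17 -1.15]
t: 7.6
tcp_pos: [467.2, -71.0, 77.7]
orientation: [-0.034, 0.966, 0.19, 0.171]
contact_force: [-2.0, -0.5, -1.2]
width: 0.005
grip_force: 1.2
t 7.6 local [-72.1   0.3  77.7] z 77.7 tool axes local [[0.939, -0.0, 0.343], [-0.0, -1.0, -0.0], [0.343, 0.0, -0.939]] F [-2.05  0.27 -1.15]
```

Converted, 1 mm / 600 = 0.0017, 0.4 mm / 600 = 0.0007.

```bash
echo '[[[0,0.0017,0,0.0007,0,0,0],[0,0.0017,0,0.0007,0,0,0]]]' > mv.in && python3 inch.py mv.in; python3 -c "
from h import *
where()"; echo '[[[0,0.0017,0,0.0007,0,0,0]]]' > mv.in && python3 inch.py mv.in; python3 - <<'E'
from h import *
import cv2
where()
im=get_image('side')['color'][200:280,280:400][:,:,::-1];cv2.imwrite('pics/s6.png',cv2.resize(im,None,fx=6,fy=6,interpolation=2))
E
```

```text
t: 7.8
tcp_pos: [469.1, -70.2, 77.7]
orientation: [-0.034, 0.966, 0.19, 0.171]
contact_force: [-1.9, -2.1, -1.3]
width: 0.006
grip_force: 1.2
t 7.8 local [-70.    0.3  77.7] z 77.7 tool axes local [[0.939, -0.0, 0.343], [-0.0, -1.0, -0.0], [0.343, 0.0, -0.939]] F [-2.51 -1.23 -1.31]
t: 7.9
tcp_pos: [470.1, -69.8, 77.7]
orientation: [-0.034, 0.966, 0.19, 0.171]
contact_force: [-2.2, -1.0, -3.2]
width: 0.004
grip_force: 1.2
t 7.9 local [-68.9   0.2  77.7] z 77.7 tool axes local [[0.939, -0.0, 0.343], [-0.0, -1.0, 0.0], [0.343, -0.0, -0.939]] F [-2.43 -0.04 -3.24]
```

View pics/s6.png

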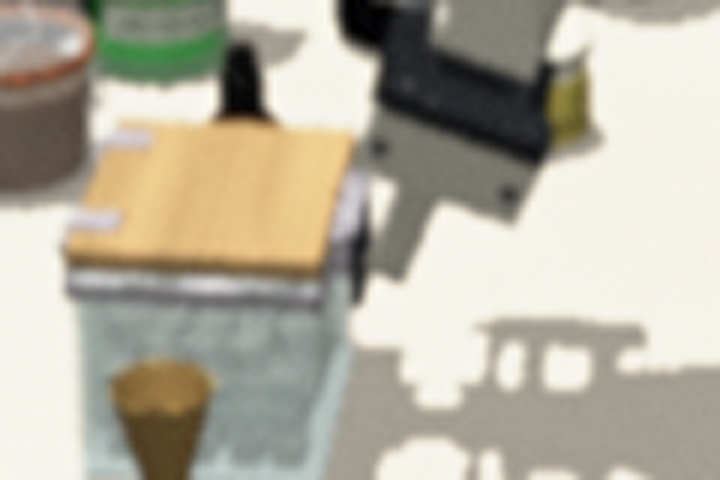

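The clip is nearly vertical, tip at (358,300), and the lid edges are unchanged. I'll take a few more half-millimetre steps until the force rises.

Converted, 0.6 mm / 600 = 0.001, 0.2 mm / 600 = 0.0003.

```bash
for i in 1; do echo '[[[0,0.001,0,0.0003,0,0,0]]]' > mv.in && python3 inch.py mv.in; done; python3 -c "
from h import *
where()"; echo '[[[0,0.001,0,0.0003,0,0,0]]]' > mv.in && python3 inch.py mv.in; python3 - <<'E'
from h import *
import cv2
where()
a=cv2.imread('pics/s6.png');im=get_image('side')['color'][200:280,280:400][:,:,::-1];cv2.imwrite('pics/s7.png',cv2.resize(im,None,fx=6,fy=6,interpolation=2))
b=cv2.imread('pics/s7.png');f=lambda i:cv2.cvtColor(i[100:300,60:340],6).astype('float64')
print(cv2.phaseCorrelate(f(a),f(b)), cv2.phaseCorrelate(f(cv2.imread('pics/s4.png')),f(b)))
E
```

```text
t: 8.05
tcp_pos: [470.7, -69.6, 77.7]
orientation: [-0.034, 0.966, 0.19, 0.171]
contact_force: [-1.8, -0.8, -1.7]
width: 0.004
grip_force: 1.2
t 8.05 local [-68.3   0.3  77.7] z 77.7 tool axes local [[0.939, -0.0, 0.343], [-0.0, -1.0, 0.0], [0.343, -0.0, -0.939]] F [-1.97 -0.05 -1.71]
t: 8.15
tcp_pos: [471.3, -69.4, 77.7]
orientation: [-0.034, 0.966, 0.19, 0.171]
contact_force: [-2.8, -0.8, -1.8]
width: 0.005
grip_force: 1.2
t 8.15 local [-67.7   0.3  77.7] z 77.7 tool axes local [[0.939, -0.0, 0.343], [-0.0, -1.0, -0.0], [0.343, -0.0, -0.939]] F [-2.92  0.37 -1.79]
((-0.0012441383971406594, -0.00953154041096127), 0.8627820798433019) ((0.005873416726302594, -0.018096138965731257), 0.87472377041553)
```

Converted, 0.6 mm / 600 = 0.001, 0.2 mm / 600 = 0.0003.

```bash
echo '[[[0,0.001,0,0.0003,0,0,0]]]' > mv.in && python3 inch.py mv.in; python3 -c "
from h import *
where()";  echo '[[[0,0.0008,0,0.0003,0,0,0],[0,0,0,0,0,0,0]]]' > mv.in && python3 inch.py mv.in; python3 - <<'E'
from h import *
import cv2
where()
im=get_image('side')['color'][200:280,280:400][:,:,::-1];cv2.imwrite('pics/s8.png',cv2.resize(im,None,fx=6,fy=6,interpolation=2))
b=cv2.imread('pics/s8.png');f=lambda i:cv2.cvtColor(i[100:300,60:340],6).astype('float64')
print(cv2.phaseCorrelate(f(cv2.imread('pics/s4.png')),f(b)))
E
```

```text
t: 8.3
tcp_pos: [471.7, -69.2, 77.6]
orientation: [-0.034, 0.966, 0.19, 0.171]
contact_force: [-7.2, -2.4, -0.5]
width: 0.005
grip_force: 3.7
t 8.3 local [-67.2   0.3  77.6] z 77.6 tool axes local [[0.94, -0.0, 0.342], [-0.0, -1.0, -0.0], [0.342, 0.0, -0.94]] F [-7.58  0.53 -0.48]
t: 8.5
tcp_pos: [472.0, -69.1, 77.5]
orientation: [-0.034, 0.966, 0.19, 0.17]
contact_force: [-7.2, -2.1, -0.4]
width: 0.0
grip_force: 3.8
t 8.5 local [-66.8   0.3  77.5] z 77.5 tool axes local [[0.94, -0.0, 0.342], [-0.0, -1.0, -0.0], [0.342, 0.0, -0.94]] F [-7.48  0.75 -0.41]
((0.023439999868429595, 0.00788072140328211), 0.8501218637854634)
```

The force jumped, so the clip is at its stop and the jar hasn't moved noticeably. I'll back off and check.

Converted, 48 mm / 600 = 0.08, -40 mm / 600 = -0.0667.

```bash
echo '[[[0,-0.0083,0,-0.0033,0,0,0],[0,-0.0333,0,-0.0167,0,0,0],[0,-0.0417,0,-0.0583,0,0,0],[0,-0.0417,0,-0.0667,0,0,0],[0,-0.0333,0.0667,-0.025,0,0,0],[0,-0.0167,0.08,0,0,0,0],[0,0,0.08,0,0,0,0],[0,0,0.08,0,0,0,0],[0,0,0,0,0,0,0],[0,0,0,0,0,0,0]]]' > mv.in && python3 inch.py mv.in
python3 - <<'E'
from h import *
import cv2
where()
im=get_image('side')['color'][195:305,275:395][:,:,::-1];b=cv2.resize(im,(480,440),interpolation=2)
im=get_image('top')['color'][160:280,270:350+30][:,:,::-1];a=cv2.resize(im,(400*80//100,440*320*0+440),interpolation=2)
cv2.imwrite('pics/c9.png',cv2.hconcat([b,a]))
E
```

```text
t: 9.55
tcp_pos: [418.1, -290.3, 137.0]
orientation: [-0.034, 0.966, 0.189, 0.171]
contact_force: [-0.2, 0.9, 0.1]
width: 0.004
grip_force: 0.0
t 9.55 local [-200.4 -184.1  137. ] z 137.0 tool axes local [[0.939, -0.002, 0.343], [-0.001, -1.0, -0.002], [0.343, 0.001, -0.939]] F [0.17 0.93 0.08]
```

View pics/c9.png

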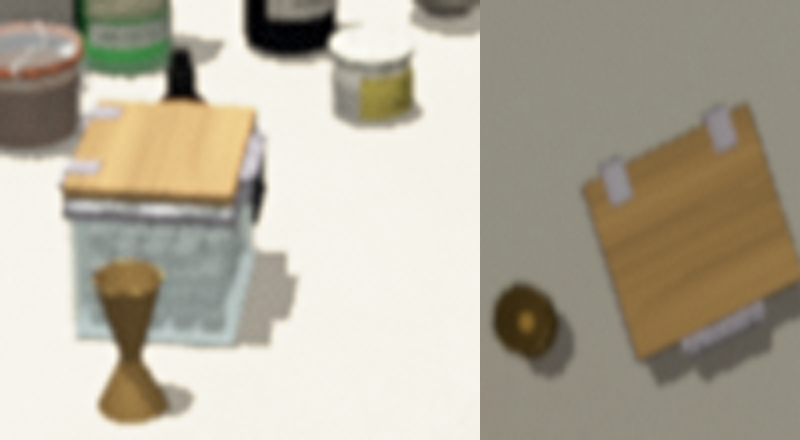

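The lid is shut flat. The clip hangs vertical against the front (left panel, (258,195)) and doesn't show from above beyond its barrel at (722,328). The jigger, bitters and jar are where they were, so I'm handing in.

```bash
python3 -c "
from cell import env, get_image, get_state
print(env.finish_job())"
```

```text
the job is handed in; nothing more can be done
None
```

I flipped the lid shut and pushed the clip flat against the jar's front; the last camera check showed no visible movement of the jar or the items beside it, and I handed the job in at about 9.7 s without seeing a verdict.

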